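# Snap the sample carrier onto the drying frame's eye

### The arm

A 7-joint arm with a two-finger parallel gripper is mounted at the origin on the work surface. World frame = base frame: x ahead of the robot, y to its left, z up, the work surface at z = 0. Lengths are in m, angles in rad, forces in N, time in s.
With the tool pointing down it reaches from about 0.425 to 0.925 m from the base axis. Payload 6.8 kg.
Tool frame: the origin (TCP) lies midway between the tips of the shut fingers; the grasp point (between the pads) lies 19 mm behind it; y points along the fingers, z is the direction in which the jaws open and shut, and the axes are right-handed (so a half turn about y gives the same grasp; the last joint's range is limited). The gripper opens to 85 mm and grips with 20 to 120 N. Pads are 22 mm wide; open, the fingers measure 114 mm over their backs; the gripper's body (76 mm by 85 mm) begins 54 mm behind the grasp point. The pads swing forward as they close: fully open they stand 13 mm farther back than shut.
Start: joints at [-1.272, 0.477, 0.022, 1.555, -0.011, 1.109, -0.083], TCP at [0.267, 0.62, 0.231] pointing down, gripper open.
Joint ranges: [-2.96, 2.96], [-0.34, 2.1], [-1.41, 1.46], [0.24, 2.44], [-1.37, 4.51], [0.17, 1.92], [-2.96, 2.96]. Speed limits (rad/s): [2.39, 2.39, 3.14, 3.14, 3.14, 3.14, 3.14].

### API

Orientations are given as a rotation vector (axis times angle).
In Python, from bench import r gives the robot as it stands.
- The arm moves only by the tool send_rows, never from a script. Its argument "rows" is text: rows parted by semicolons, each of 6 numbers parted by spaces: the shift along the world's x, y, z in m, then the turn, a rotation vector about the world's x, y, z in rad. A call has 1 to 20 rows; each row shifts and turns the commanded pose from where the row before left it; what a row does not reach is not made up. A row lasts 1/10 s, in which the tool goes at most 50 mm and 8.59 degrees, less where a joint would pass 70% of its speed; a pose out of reach is approached as far as the arm can. A call is refused whole if a number of a shift passes 0.05 or a number of a turn 0.15, either way. A call with a gripper value outside its range is refused whole. "grip" is the finger opening in m, from 0 to 0.0854, set as the call begins (left out, the last holds). The fingers move at their own pace and stop on an object; "grip_force" is the grip in N (left out, the last holds). Time passes only in rows, so rows that do not move let the fingers close. It gives the time, the measured TCP pose, the force and the opening at its end, in the units of the state.
- r.get_obs(): the state, without advancing time (a new reading comes with each control period).
- r.grab_frame(name): name is "scene" or "top" or "wrist"; returns a dict with "pixels" (400x640x3 uint8, red, green, blue), "intrinsics" (3x3 intrinsics, pixels), "position" and "orientation" of the camera in the world. Camera axes: x right, y up, looking along -z (the intrinsics and any distortion apply to the point x, -y, -z); pixel columns grow to the right and rows downward; lengths in m; the calibration is good to about 2 mm. A picture is of the moment at which its call begins. There is no depth.
- r.hand_in(): hands the job in, once; it reports no verdict.
The state is a dict: "clock": time; "joints": joint angles; "qvel": joint speeds; "tau": joint torques, N m; "tcp_pos": TCP position; "orientation": TCP orientation; "contact_force": force on the tool from outside, world axes, zero at the start; "moment": the same for the moment, N m; "grip_width": finger opening in m.
Only numpy, scipy, OpenCV 4.12 (cv2) and the standard library are available. Lean on these libraries where they do the work, as an engineer would, in place of code of your own. Each camera call takes 0.05 s, during which the arm holds its last target.

### The job

Pick up the dark grey sample carrier by its slanted blue tab, press its sprung brass gate open against the bottom of the drying frame's round eye so that the eye slips inside the hook loop, and leave it hanging still from the eye by the crown of the loop, gate snapped shut, over the drip tray. Leave the white carrier, the dish and the bottle where they stand.

Things in the scene. Friction and masses are not known exactly. Their poses are not given: they have to be found in the camera images.
- carrier: Dark grey carrier, free-standing, 0.16 to 0.32 kg, 197 mm tall; hangs nearly upright. Origin: centre of the foot's underside; z up, +x to the gate side, y across the disc. Foot 70 x 44 x 8 mm; disc 96 mm, 8 thick, centre z 56. On top a hook loop of 10 mm rod in the x-z plane, centre lines (mm): lower bar z 112, spine x -22, crown top x 0, z 192, nose x 22 with its end at z 163.
- carrier_tab (a point): Grip point on the carrier's blue tab, at carrier x -51, z 157 mm; axes as the carrier's. The tab is 10 mm thick (y), 24 wide, 75 long, rising from x -22, z 116 along (-sin 35, 0, cos 35 degrees); this point is 50 mm up it. Grip it from behind and above: fingers tilted 35 degrees, pointing along (sin 35, 0, -cos 35), closing along carrier y.
- carrier_crown (a point): Where the centre of the eye's rod lies when the dark carrier hangs on it: inside the crown of the loop, carrier x 0, z 183 mm. Axes as the carrier's.
- carrier_entry (a point): Where the eye's rod should be pushed in: on the gate's centre line below the nose, carrier x 22, z 151 mm (8 mm of room to the nose). From here the rod goes 18 mm or so towards carrier -x (x about 4, clear inside the nose, gate at about 0.7 rad), then up to the crown; the gate shuts once the rod is above z 165. Axes as the carrier's.
- carrier_gate (a joint): Angle of the dark carrier's sprung gate, an 8 mm brass rod 48 mm long, hinged at carrier x 22, z 118 mm, free end at z 162 just under the nose. 0 = shut; grows to 0.95 as it is pressed inwards (towards carrier -x). About 1 N near its tip starts it, 3 N opens it wide; it springs shut by itself.
- frame: Fixed drying frame, a gallows. Origin: on the bench straight under the eye; z up, +x is the way the hook is pushed through the eye. White drip tray x -80 to 110, y +-80 mm, 15 high; one 20 mm square post at x 95; aluminium top plate x -35 to 105, y +-25 mm, 297 to 309 mm above the bench. It overhangs the eye: a vertical gripper does not fit, keep the tool tilted 35 degrees.
- eye (a point): Rod centre at the lowest point of the eye, 225 mm above the bench, at the frame's x = y = 0. The eye is a fixed dark steel ring of 8 mm rod, 60 mm inner diameter, in the frame's y-z plane, its centre 34 mm above this point, fixed under the top plate. Axes as the frame's.
- white_carrier: The other carrier, same shape but white; leave it standing. Origin: centre of its foot's underside.
- dish: Green glass dish, 90 mm across, 18 mm high; leave it. Origin: centre of its underside.
- solvent: Brown glass bottle, 60 mm across, 130 mm high; leave it. Origin: centre of its underside.

How it is judged:
On the way, in this order (a step that is already met when the one before it is completed fails the run):
1. the dark carrier is lifted clear of the bench (foot over 20 mm up) (height (world z) of carrier above 0.02 m), for 0.2 s.
2. its gate is pressed open (over 0.3 rad) at the eye, the eye's rod within 50 mm of the crown point (value of joint carrier_gate above 0.3 rad and distance between eye and carrier_crown below 0.05 m and contact force between carrier and frame above 0.3 N), for 0.05 s.
At the end, for the whole second after the job is handed in: Dark carrier hangs from the eye: rod within 15 mm of the crown point, gate shut (under 0.08 rad), upright within 0.2 rad, foot 25 mm or more above the bench, released, under 0.05 m/s. White carrier standing (within 0.1 rad); it, dish and bottle within 20 mm of their starts (distance between eye and carrier_crown below 0.015 m and value of joint carrier_gate below 0.08 rad and angle between carrier's own z axis and vertical below 0.2 rad and height (world z) of carrier above 0.025 m and contact force between carrier and frame above 0.5 N and linear speed of carrier below 0.05 m/s and angle between white_carrier's own z axis and vertical below 0.1 rad and distance of each of white_carrier, dish, solvent from where it was at the start of the episode below 0.02 m); the robot touches nothing.
It fails at once if the white carrier, the dish or the bottle is pushed more than 30 mm or the white carrier or bottle tipped over (distance of any of white_carrier, dish, solvent from where it was at the start of the episode above 0.03 m or angle between any of white_carrier, solvent's own z axis and vertical above 0.5 rad).
It also fails if it takes over 48 s, if anything falls off the work surface, if the arm or the gripper's body presses on something with over 40 N, if the wrist force passes 120 N, or if a joint passes its speed limit or range.

## Working session

There is one attempt and no reset: what is moved stays moved. The work goes in short steps, Python scripts to look and compute and a tool call to move; the robot and the scene stay as the last step left them, time stands still between calls to the robot, and variables do not carry over. Pictures are saved under pics/ and viewed, and the job is handed in when it is done.

Besides the shell and the picture viewer there is one more tool, called after ">>>" as name(argument=value, ...) on one line, values as JSON. send_rows: Moves the arm, as the interface text tells. Its arguments: {"type":"object","properties":{"rows":{"type":"string"},"grip":{"type":"number"},"grip_force":{"type":"number"}},"required":["rows"]}

```bash
mkdir -p pics; ls; python3 - <<'E'
from bench import r
import cv2
o=r.get_obs(); print(o)
for n in ["scene","top","wrist"]:
    f=r.grab_frame(n); cv2.imwrite(f"pics/{n}0.png",f["pixels"][:,:,::-1]); print(n,f["intrinsics"],f["position"],f["orientation"], [k for k in f])
E
```

```text
pics
{'clock': 0.0, 'joints': array([-1.27213218,  0.47779819,  0.02233249,  1.55646919, -0.01151773,
        1.10935066, -0.08309463]), 'qvel': array([ 0.00039154, -0.00077454, -0.00133778, -0.0007189 ,  0.00046706,
       -0.00109335,  0.00075568]), 'tau': array([ 1.19664503e-03, -5.96454120e+01,  1.60864245e+00, -2.81201506e+01,
        1.26033343e-02,  9.27218614e-03, -3.99417024e-05]), 'tcp_pos': array([0.26681862, 0.61935199, 0.2303194 ]), 'orientation': array([-1.54903181,  0.31934288, -0.31892839]), 'contact_force': array([-0.70897858, -0.21028812, -0.55280022]), 'moment': array([-0.0263619 , -0.02161743, -0.01469276]), 'grip_width': 0.08531355313327936}
scene [[443.08080537   0.         311.0467551 ]
 [  0.         443.08080537 200.12372301]
 [  0.           0.           1.        ]] [ 0.90254158 -0.35878093  0.92492833] [0.53001081 0.17278953 0.64266299] ['pixels', 'intrinsics', 'position', 'orientation']
top [[418.10656311   0.         319.57827808]
 [  0.         418.10656311 202.91346609]
 [  0.           0.           1.        ]] [0.44826908 0.02069353 1.06550623] [ 0.12891679 -0.15098635 -1.57772964] ['pixels', 'intrinsics', 'position', 'orientation']
wrist [[339.44613108   0.         319.68177795]
 [  0.         339.44613108 200.0191876 ]
 [  0.           0.           1.        ]] [0.2050519  0.64776454 0.37401554] [-0.24220215 -0.15737404  1.15711866] ['pixels', 'intrinsics', 'position', 'orientation']
```

View pics/scene0.png

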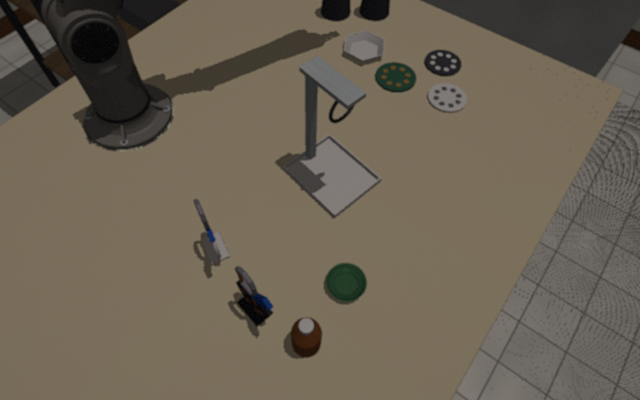

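View pics/top0.png

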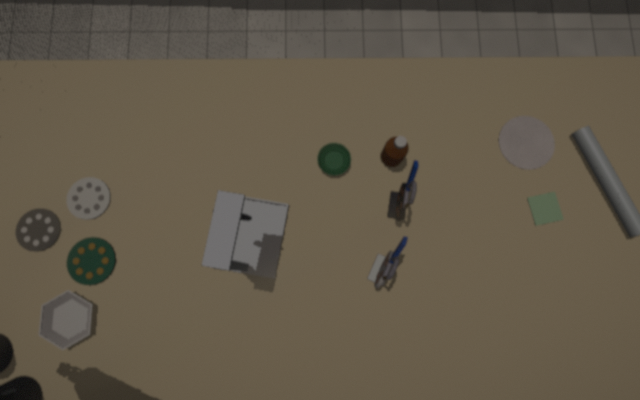

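View pics/wrist0.png

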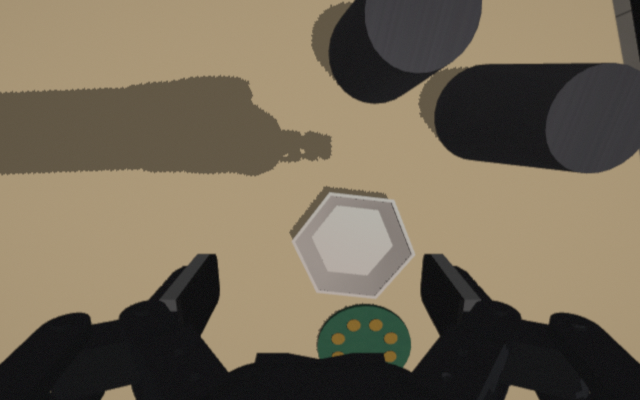

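```bash
cat > h.py <<'E'
import numpy as np, cv2
from scipy.spatial.transform import Rotation as R
from scipy.optimize import least_squares
class Cam:
    def __init__(s,f):
        s.K=f["intrinsics"]; s.p=np.array(f["position"]); s.R=R.from_rotvec(f["orientation"]).as_matrix(); s.img=f["pixels"]
    def proj(s,P):
        c=(np.atleast_2d(P)-s.p)@s.R; c=c*[1,-1,-1]; u=c@s.K.T; return u[:,:2]/u[:,2:]
    def ray(s,uv):
        d=np.linalg.solve(s.K,np.array([uv[0],uv[1],1.]))*[1,-1,-1]; return s.R@d
    def atz(s,uv,z):
        d=s.ray(uv); return s.p+d*(z-s.p[2])/d[2]
def tri(c1,u1,c2,u2):
    d1=c1.ray(u1);d2=c2.ray(u2);d1/=np.linalg.norm(d1);d2/=np.linalg.norm(d2)
    A=np.stack([d1,-d2],1);t=np.linalg.lstsq(A,c2.p-c1.p,rcond=None)[0]
    a=c1.p+d1*t[0];b=c2.p+d2*t[1];return (a+b)/2,np.linalg.norm(a-b)
def grab(n,save=None):
    from bench import r
    f=r.grab_frame(n)
    if save: cv2.imwrite(f"pics/{save}.png",f["pixels"][:,:,::-1])
    return Cam(f)
def crop(c,u0,v0,u1,v1,s,name,gamma=0.5):
    im=c.img[v0:v1,u0:u1,::-1]; im=cv2.resize(im,None,fx=s,fy=s,interpolation=cv2.INTER_CUBIC)
    im=(255*(im/255.)**gamma).astype(np.uint8)
    st=10
    for u in range((u0//st+1)*st,u1,st): cv2.line(im,((u-u0)*s,0),((u-u0)*s,6 if u%50 else 14),(0,0,255),1)
    for u in range((u0//50+1)*50,u1,50): cv2.putText(im,str(u),((u-u0)*s,25),0,.4,(0,0,255))
    for v in range((v0//st+1)*st,v1,st): cv2.line(im,(0,(v-v0)*s),(6 if v%50 else 14,(v-v0)*s),(0,0,255),1)
    for v in range((v0//50+1)*50,v1,50): cv2.putText(im,str(v),(15,(v-v0)*s),0,.4,(0,0,255))
    cv2.imwrite(f"pics/{name}.png",im)
E
python3 - <<'E'
from h import *
s=grab("scene");t=grab("top");w=grab("wrist")
for c in (s,t,w): print(c.proj([[0,0,0],[.5,0,0],[.5,.3,0],[.267,.62,.231],[.5,-.3,0]]).round())
print(tri(s,(313,150),t,(255,205)))
for uv in [(345,282),(307,335)]: print(s.atz(uv,0.0))
for uv in [(334,160),(396,150)]: print(t.atz(uv,0.0))
crop(s,180,185,340,365,4,"s1"); crop(t,360,130,460,300,4,"t1"); crop(t,190,170,300,290,5,"t2"); crop(s,270,40,400,220,4,"s2")
E
```

```text
[[129. 115.]
 [267. 212.]
 [340. 136.]
 [344. -33.]
 [174. 309.]]
[[325. 474.]
 [322. 257.]
 [203. 259.]
 [ -6. 381.]
 [440. 256.]]
[[-285.  168.]
 [  -3.  474.]
 [ 174.  411.]
 [ 317.  258.]
 [-158.  530.]]
(array([0.58177332, 0.11849067, 0.20232452]), np.float64(0.05969273713646347))
[ 0.75121185 -0.02903246  0.        ]
[ 0.75594486 -0.17101096  0.        ]
[ 0.75451602 -0.03504764  0.        ]
[ 0.78053609 -0.20034767  0.        ]
```

View pics/s1.png

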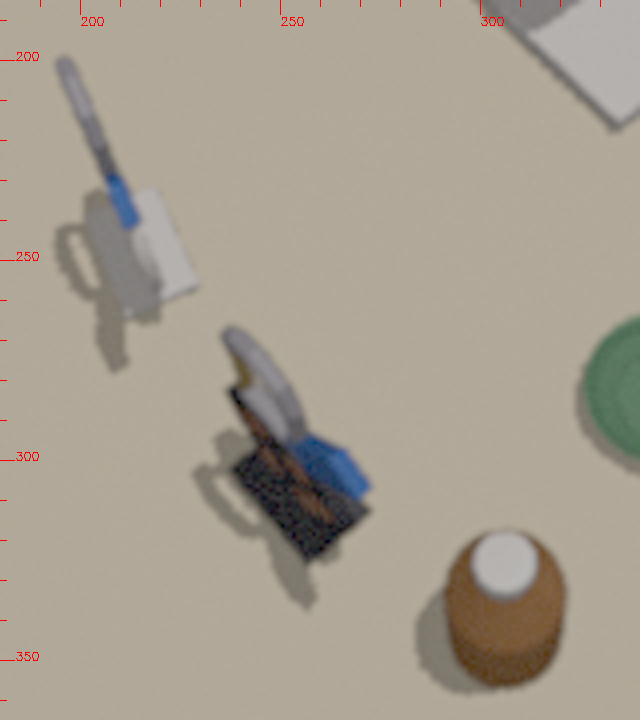

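View pics/t1.png

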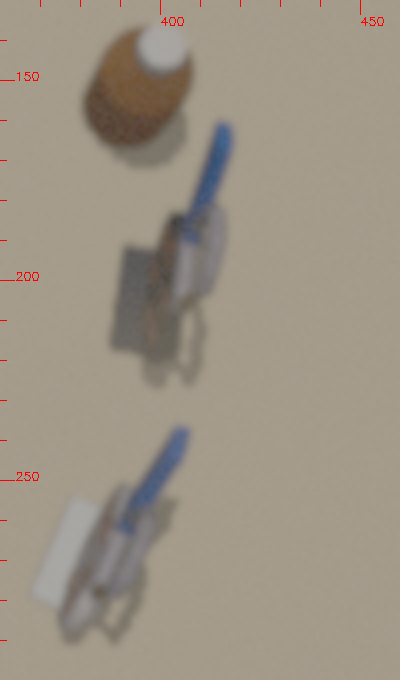

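View pics/t2.png

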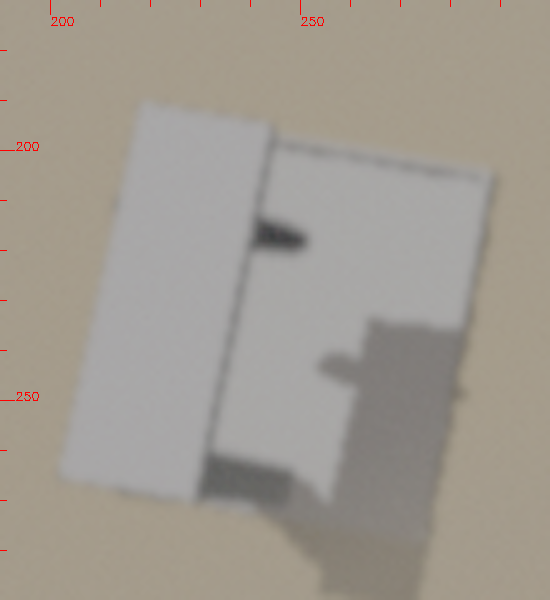

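View pics/s2.png

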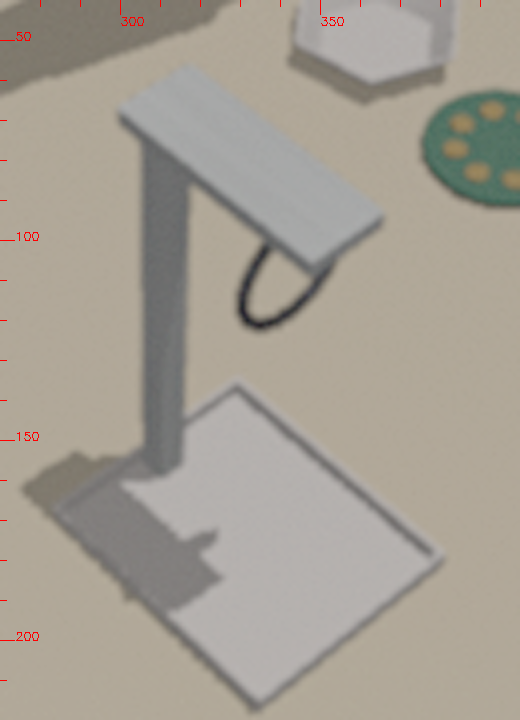

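```bash
cat > fit.py <<'E'
from h import *
s=grab("scene");t=grab("top")
def px(p,o,k): return (np.array(p)+.5)/k-.5+o
S=lambda *p: px(p,np.array([270,40]),4)
T=lambda *p: px(p,np.array([190,170]),5)
# plate top corners z .309 ; frame coordinates ; y sign: to be determined
obsS=[((105,-25,309),S(120,110)),((-35,25,309),S(384,218)),((105,25,309),S(188,66)),((-35,-25,309),S(314,263)),((-80,80,15),S(445,558)),((110,80,15),S(237,384)),((-80,-80,15),S(257,703)),((110,-80,15),S(50,508))]
# in top: left=+y world
obsT=[((-35,25,309),T(143,102)),((-35,-25,309),T(272,125)),((105,25,309),T(60,473)),((105,-25,309),T(200,500)),((-80,-80,15),T(496,176))]
def fitit(A,yflip):
    def f(x,full=False):
        Rz=R.from_euler('z',x[2]).as_matrix(); e=[]
        for c,o in((s,obsS),(t,obsT)):
            for P,uv in o:
                P=np.array(P)/1000*[1,yflip,1]
                e.append(c.proj(Rz@P+[x[0],x[1],0])[0]-uv)
        return np.array(e) if full else np.ravel(e)
    r=least_squares(f,A,loss='soft_l1'); print(yflip,r.x,r.cost); print(f(r.x,True).round(1)); return r.x
for a in (0,1.57,3.14,-1.57):
  fitit([.65,.12,a],1);
fitit([.65,.12,3.14],-1)
E
python3 fit.py
```

```text
1 [0.5616683  0.15791333 2.28169064] 568.8509962138476
[[ 41.1 -12.6]
 [-44.9  12.2]
 [ -0.4  -0.9]
 [ -0.8   0.1]
 [-85.2  28.7]
 [-35.8   9.3]
 [ 28.6 -10.3]
 [ 72.1 -24. ]
 [ 43.6  23.6]
 [  0.2  -1.2]
 [ -0.    0.6]
 [-45.4 -25.8]
 [-25.9 -15.7]]
1 [0.56166833 0.15791335 2.28169145] 568.8509962169295
[[ 41.1 -12.6]
 [-44.9  12.2]
 [ -0.4  -0.9]
 [ -0.8   0.1]
 [-85.2  28.7]
 [-35.8   9.3]
 [ 28.6 -10.3]
 [ 72.1 -24. ]
 [ 43.6  23.6]
 [  0.2  -1.2]
 [ -0.    0.6]
 [-45.4 -25.8]
 [-25.9 -15.7]]
1 [0.57282102 0.18013228 3.37804508] 583.5724787863523
[[  0.4  -2.8]
 [ -9.3   8.5]
 [-27.4  24.4]
 [ 17.5 -20.1]
 [-26.9  32.9]
 [-47.   48.7]
 [ 42.9 -53.1]
 [ 26.5 -28.6]
 [ 17.3  -1.4]
 [-35.2   0.5]
 [ 50.5  -1.3]
 [ -4.9   0.2]
 [-76.2   1.2]]
1 [ 0.57206128  0.19675627 -2.72929518] 583.8374822755401
[[  0.1  -1.9]
 [ -1.5   1.6]
 [-23.5  26.4]
 [ 20.6 -27.7]
 [-15.9  24.8]
 [-40.4  51.9]
 [ 42.3 -63. ]
 [ 22.7 -28.6]
 [  4.3  -2. ]
 [-46.8   4.3]
 [ 50.3  -6.6]
 [ -3.6  -0.3]
 [-86.5   8.6]]
-1 [0.57363378 0.17723104 2.95513023] 6.566231306298522
[[-1.6 -0.5]
 [ 0.  -1. ]
 [ 0.  -0.7]
 [-1.3  0.5]
 [-0.1 -0.7]
 [-0.1 -1.8]
 [-0.1  0.2]
 [ 0.1 -0.3]
 [ 0.3 -1.2]
 [ 1.1 -1.1]
 [-0.1  0.1]
 [-0.6 -0.4]
 [-0.2 -1.7]]
```

```bash
cat > fitc.py <<'E'
from h import *
s=grab("scene");t=grab("top")
def px(p,o,k): return (np.array(p)+.5)/k-.5+o
S=lambda *p: px(p,np.array([180,185]),4)
T=lambda *p: px(p,np.array([360,130]),4)
oS=[((-35,22,8),S(308,553)),((-35,-22,8),S(371,510)),((35,22,8),S(232,467))]
oT=[((-35,-22,8),T(124,246)),((35,-22,8),T(110,348)),((-65,0,177.4),T(224,127))]
def f(x,full=False):
    Rz=R.from_euler('z',x[2]).as_matrix(); e=[]
    for c,o in((s,oS),(t,oT)):
        for P,uv in o: e.append(c.proj(Rz@(np.array(P)/1000)+[x[0],x[1],0])[0]-uv)
    return np.array(e) if full else np.ravel(e)
r=least_squares(f,[.65,-.18,3.1],loss='soft_l1'); print(r.x,r.cost); print(f(r.x,True).round(1))
x=r.x
loop=[(22,163),(22,170)]+[(22*np.cos(a),170+22*np.sin(a)) for a in np.linspace(0,np.pi,12)]+[(-22,112),(22,112)]
def draw(c,P,col,im,u0,v0,k):
    q=c.proj(P); q=((q-[u0,v0]+.5)*k-.5).round().astype(int)
    cv2.polylines(im,[q],False,col,1)
W=lambda L: (R.from_euler('z',x[2]).as_matrix()@(np.array(L,float).T/1000)).T+[x[0],x[1],0]
for c,n,o in((s,"s1",(180,185)),(t,"t1",(360,130))):
    im=cv2.imread(f"pics/{n}.png")
    draw(c,W([(a,0,b) for a,b in loop]),(0,255,0),im,*o,4)
    draw(c,W([(-35,-22,8),(35,-22,8),(35,22,8),(-35,22,8),(-35,-22,8)]),(0,255,255),im,*o,4)
    draw(c,W([(-22,0,116),(-65,0,177.4)]),(0,0,255),im,*o,4)
    draw(c,W([(48*np.cos(a),0,56+48*np.sin(a)) for a in np.linspace(0,6.3,30)]),(255,255,0),im,*o,4)
    cv2.imwrite(f"pics/{n}ov.png",im)
E=[.5736,.1772,.225]
print(s.proj(E),t.proj(E), W([(-51,0,157)]))
E
python3 fitc.py
```

```text
[ 0.63238513 -0.19407028  2.96715006] 4.786225286459232
[[-0.2  2.9]
 [ 0.4 -0.5]
 [-1.9 -0. ]
 [-0.5 -1.2]
 [-0.6 -0.3]
 [-0.1  1. ]]
[[340.68298285 118.94376028]] [[236.18079662 216.28813003]] [[ 0.68261113 -0.2029218   0.157     ]]
```

```bash
cd pics; python3 -c "
import cv2,numpy as np
a=cv2.imread('s1ov.png');b=cv2.imread('t1ov.png')
c=np.zeros((600,800,3),np.uint8);A=a[200:800,0:400][:600];c[:A.shape[0],:400]=A;B=b[:600];c[:B.shape[0],400:]=B;cv2.imwrite('ov.png',c)"
```

```text
(no output)
```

View pics/ov.png

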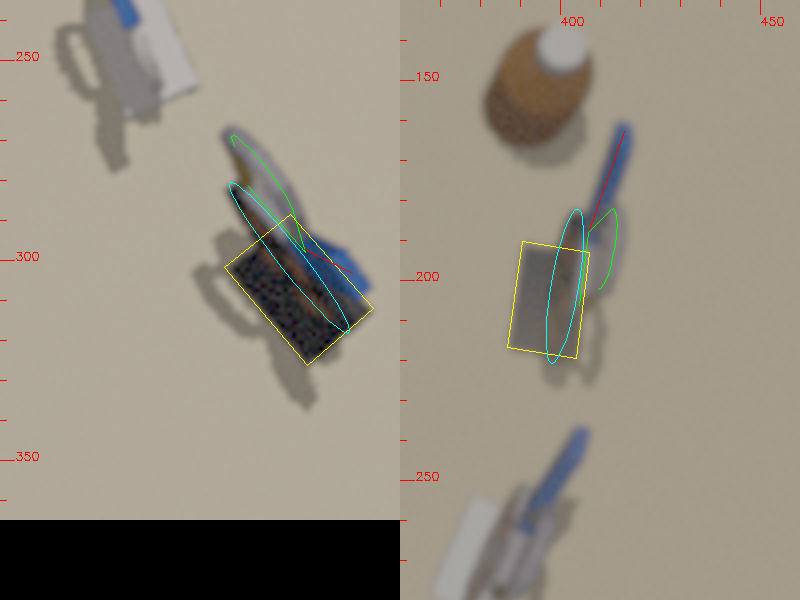

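```bash
cat >> h.py <<'E'
def goalR(yaw,flip=1,tilt=np.radians(35)):
    C=R.from_euler('z',yaw).as_matrix()
    y=C@[np.sin(tilt),0,-np.cos(tilt)]; z=flip*(C@[0,1,0]); x=np.cross(y,z)
    return R.from_matrix(np.stack([x,y,z],1))
E
python3 - <<'E'
from h import *
from bench import r
o=r.get_obs(); R0=R.from_rotvec(o['orientation']); print(R0.as_matrix().round(3))
for fl in (1,-1):
    G=goalR(2.967,fl); d=(G*R0.inv()).as_rotvec(); print(fl,d.round(3),np.degrees(np.linalg.norm(d)))
    # decompose: yaw then tilt
s=grab("scene");t=grab("top")
print("white tab end",tri(s,(213.5,240.5),t,(405.5,238)))
print("dark tab end",tri(s,(271,308),t,(415.5,161)))
print("bottle cap",tri(s,(306,326),t,(400.5,141.5)), s.atz((306,326),.13),t.atz((400.5,141.5),.13))
im=cv2.imread("pics/s2.png")
Rz=R.from_euler('z',2.955).as_matrix()
for off in ((0,0),):
  P=np.array([(0,34*np.sin(a),259-34*np.cos(a)) for a in np.linspace(0,6.3,40)])/1000
  q=s.proj((Rz@P.T).T+[.5736,.1772,0]); q=((q-[270,40]+.5)*4-.5).round().astype(int); cv2.polylines(im,[q],False,(0,255,0),1)
cv2.imwrite("pics/s2ov.png",im[0:400])
E
```

```text
[[ 0.918  0.     0.396]
 [-0.396 -0.     0.918]
 [ 0.    -1.    -0.   ]]
1 [-0.846  0.253 -2.783] 167.31360795945432
-1 [0.176 0.587 0.225] 37.37057584484717
white tab end (array([ 0.53229809, -0.17557591,  0.16718563]), np.float64(0.004306860722177408))
dark tab end (array([ 0.70340089, -0.20742876,  0.16656092]), np.float64(0.002185935355812311))
bottle cap (array([ 0.76349978, -0.18542857,  0.12359357]), np.float64(0.00229675260960271)) [ 0.7653446  -0.18594046  0.13      ] [ 0.76059174 -0.18487589  0.13      ]
```

View pics/s2ov.png

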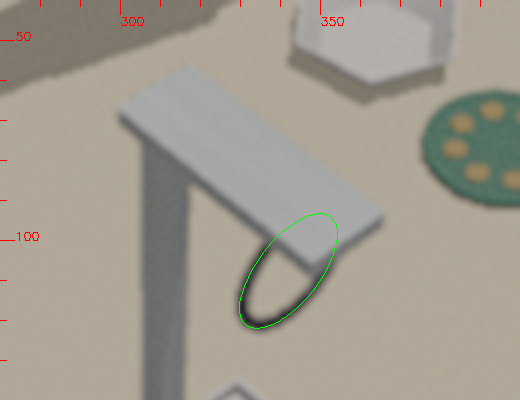

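>>> send_rows(rows="0 0 .05 0 0 0;0 0 .05 0 0 0;0 0 .05 0 0 0;0 0 .05 0 0 0;.028 -.048 0 .022 .073 .028;.028 -.048 0 .022 .073 .028;.028 -.048 0 .022 .073 .028;.028 -.048 0 .022 .073 .028;.028 -.048 0 .022 .073 .028;.028 -.048 0 .022 .073 .028;.028 -.048 0 .022 .073 .028;.028 -.048 0 .022 .073 .028;.028 -.048 0 0 0 0;.028 -.048 0 0 0 0;.028 -.048 0 0 0 0;.028 -.048 0 0 0 0", grip=0.06)

```text
clock: 2.2
tcp_pos: [0.5253, 0.1648, 0.4053]
orientation: [-1.463, 0.598, 0.344]
contact_force: [0.5, 0.5, -0.0]
grip_width: 0.0604
```

>>> send_rows(rows="0 0 0 0 0 0;0 0 0 0 0 0")

```text
clock: 2.4
tcp_pos: [0.5269, 0.1606, 0.4038]
orientation: [-1.468, 0.61, 0.333]
contact_force: [-1.0, 0.7, 0.0]
grip_width: 0.06
```

```bash
cat >> h.py <<'E'
def todo(pos,yaw,tilt=np.radians(35)):
    from bench import r
    o=r.get_obs(); G=goalR(yaw,-1,tilt)
    d=(G*R.from_rotvec(o['orientation']).inv()).as_rotvec()
    print("t",o['clock'],"tcp",o['tcp_pos'].round(4),"dpos",(np.array(pos)-o['tcp_pos']).round(4),"drot",d.round(4),"q",o['joints'].round(2),"w",round(o['grip_width'],4),"F",o['contact_force'].round(2))
E
python3 -c "
from h import *
todo([.74,-.213,.24],2.967)"
```

```text
t 2.4 tcp [0.5269 0.1606 0.4038] dpos [ 0.2131 -0.3736 -0.1638] drot [0.0099 0.0023 0.006 ] q [ 0.01  0.53 -0.45  1.25 -0.12  1.92  0.93] w 0.06 F [-0.97  0.67  0.02]
```

>>> send_rows(rows=".025 -.03 0 0 0 0;.025 -.035 0 0 0 0;.025 -.035 -.005 0 0 0;.025 -.035 -.005 0 0 0;.025 -.04 -.01 0 0 0;.025 -.04 -.01 0 0 0;.025 -.04 -.01 0 0 0;.02 -.04 -.015 0 0 0;.018 -.04 -.015 0 0 0;0 -.038 -.01 0 0 0;0 0 0 0 0 0;0 0 0 0 0 0")

```text
clock: 3.6
tcp_pos: [0.6969, -0.2015, 0.2665]
orientation: [-1.468, 0.544, 0.261]
contact_force: [-0.2, 0.8, 0.6]
grip_width: 0.06
```

```bash
python3 -c "
from h import *
todo([.74,-.213,.24],2.967)"
```

```text
t 3.6 tcp [ 0.6969 -0.2015  0.2665] dpos [ 0.0431 -0.0115 -0.0265] drot [0.0051 0.0911 0.0156] q [ 0.1   0.89  0.23  0.87 -0.15  1.92  1.67] w 0.06 F [-0.16  0.85  0.63]
```

>>> send_rows(rows=".015 -.004 -.008 0 .03 .005;.015 -.004 -.008 0 .03 .005;.013 -.003 -.01 0 .03 .005;0 0 0 0 0 0;0 0 0 0 0 0")

```text
clock: 4.1
tcp_pos: [0.7108, -0.2056, 0.2172]
orientation: [-1.483, 0.569, 0.305]
contact_force: [0.3, -0.3, 0.7]
grip_width: 0.06
```

```bash
python3 -c "
from h import *
todo([.74,-.213,.24],2.967)
grab('wrist','w1');grab('scene','s3')"
```

```text
t 4.1 tcp [ 0.7108 -0.2056  0.2172] dpos [ 0.0292 -0.0074  0.0228] drot [ 0.0179  0.0471 -0.0037] q [ 0.09  0.99  0.26  0.82 -0.15  1.92  1.69] w 0.06 F [ 0.26 -0.26  0.71]
```

View pics/w1.png

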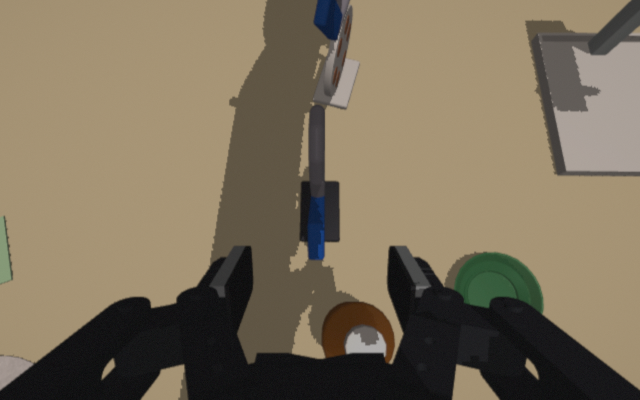

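View pics/s3.png

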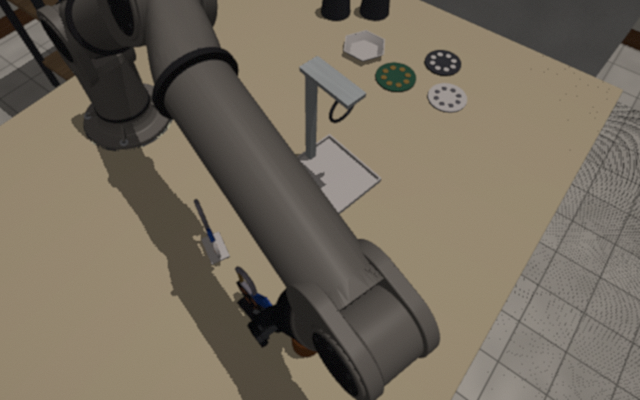

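```bash
python3 -c "
from h import *
w=grab('wrist')
C=R.from_euler('z',2.967).as_matrix()
for P in [(-65,0,177.4),(-51,0,157),(-22,0,116),(0,0,197),(-35,22,8),(-35,-22,8),(35,22,8),(35,-22,8)]:
    print(P,w.proj(C@(np.array(P)/1000)+[.6324,-.1941,0]).round(1))
from bench import r
o=r.get_obs(); G=R.from_rotvec(o['orientation']).as_matrix()
print('tcp',w.proj(o['tcp_pos']),'tcp+30mm fwd',w.proj(o['tcp_pos']+.03*G[:,1]), 'gp', w.proj(o['tcp_pos']-.019*G[:,1]))
crop(w,280,90,360,270,4,'w1c',.6)
todo([.684,-.203,.1577],2.967)
"
```

```text
(-65, 0, 177.4) [[316.  241.8]]
(-51, 0, 157) [[316.8 225.8]]
(-22, 0, 116) [[317.9 201. ]]
(0, 0, 197) [[316. 127.]]
(-35, 22, 8) [[299.2 239.8]]
(-35, -22, 8) [[339.4 239.9]]
(35, 22, 8) [[300.4 179.6]]
(35, -22, 8) [[338.6 179.6]]
tcp [[316.67666981 258.53738472]] tcp+30mm fwd [[317.16031873 234.65653483]] gp [[316.26581032 278.82415334]]
t 4.25 tcp [ 0.7111 -0.2067  0.2194] dpos [-0.0271  0.0037 -0.0617] drot [ 0.0189  0.0507 -0.0027] q [ 0.09  0.98  0.27  0.82 -0.15  1.92  1.69] w 0.0601 F [ 0.75  0.09 -0.02]
```

View pics/w1c.png

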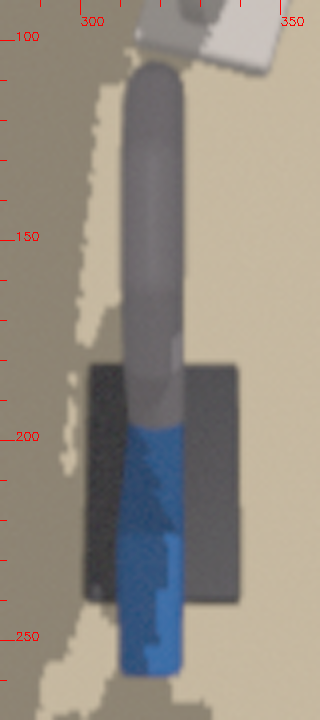

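>>> send_rows(rows="-.005 .001 -.012 .005 .012 0;-.005 .001 -.012 .005 .013 0;-.005 .001 -.012 .005 .013 0;-.006 .001 -.012 .004 .012 0;-.006 0 -.012 0 0 0;0 0 0 0 0 0;0 0 0 0 0 0")

```text
clock: 4.95
tcp_pos: [0.6835, -0.2023, 0.1579]
orientation: [-1.46, 0.605, 0.346]
contact_force: [-0.4, 0.1, 0.8]
grip_width: 0.0602
```

```bash
python3 -c "
from h import *
todo([.672,-.201,.1414],2.967)"
```

```text
t 4.95 tcp [ 0.6835 -0.2023  0.1579] dpos [-0.0115  0.0013 -0.0165] drot [-0.0011 -0.0024 -0.0028] q [ 0.09  1.    0.25  0.94 -0.15  1.83  1.7 ] w 0.0602 F [-0.37  0.13  0.8 ]
```

>>> send_rows(rows="-.006 .001 -.008 0 0 0;-.006 .001 -.008 0 0 0;0 0 0 0 0 0;0 0 0 0 0 0")

```text
clock: 5.35
tcp_pos: [0.6723, -0.2005, 0.143]
orientation: [-1.461, 0.603, 0.345]
contact_force: [0.7, -0.3, 0.2]
grip_width: 0.0602
```

```bash
python3 -c "
from h import *
todo([.672,-.201,.1414],2.967)"
```

```text
t 5.35 tcp [ 0.6723 -0.2005  0.143 ] dpos [-0.0003 -0.0005 -0.0016] drot [-0.0006 -0.0003 -0.003 ] q [ 0.08  0.99  0.25  1.   -0.14  1.78  1.7 ] w 0.0602 F [ 0.67 -0.33  0.17]
```

>>> send_rows(rows="0 0 0 0 0 0;0 0 0 0 0 0;0 0 0 0 0 0;0 0 0 0 0 0;0 0 0 0 0 0;0 0 0 0 0 0;0 0 0 0 0 0;0 0 0 0 0 0", grip=0, grip_force=60)

```text
clock: 6.15
tcp_pos: [0.672, -0.2006, 0.1425]
orientation: [-1.461, 0.603, 0.345]
contact_force: [1.8, -1.9, 3.4]
grip_width: 0.0092
```

```bash
python3 -c "
from h import *
todo([.672,-.201,.1414],2.967)
w=grab('wrist','w2')"
```

```text
t 6.15 tcp [ 0.672  -0.2006  0.1425] dpos [-0.     -0.0004 -0.0011] drot [-0.0004 -0.0005 -0.0029] q [ 0.08  0.99  0.25  1.   -0.14  1.78  1.7 ] w 0.0092 F [ 1.79 -1.92  3.43]
```

View pics/w2.png

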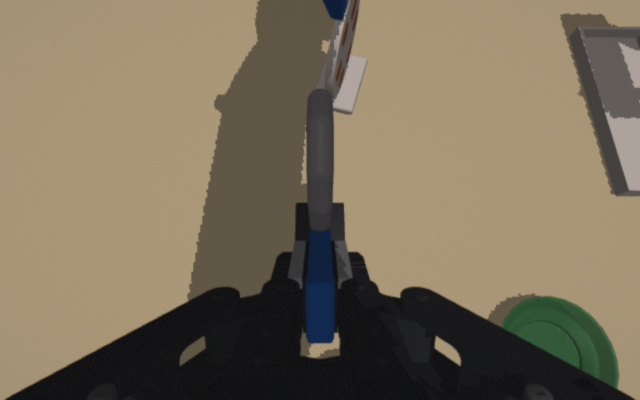

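>>> send_rows(rows="0 0 .006 0 0 0;0 0 .01 0 0 0;0 0 .015 0 0 0;0 0 .015 0 0 0;0 0 .015 0 0 0;0 0 .015 0 0 0;0 0 0 0 0 0;0 0 0 0 0 0;0 0 0 0 0 0")

```text
clock: 7.1
tcp_pos: [0.6715, -0.2003, 0.2173]
orientation: [-1.46, 0.605, 0.347]
contact_force: [-0.5, -0.4, -2.4]
grip_width: 0.0097
```

```bash
cat > m.py <<'E'
from h import *
EYE=np.array([.5736,.1772,.225]); FY=2.955
def tcp_for(cx,cz,cy=0,off=np.array([-.0402,0,.1425])):
    # carrier origin at frame x=cx,y=cy,height cz ; off = tcp in carrier frame
    C=R.from_euler('z',FY).as_matrix(); return C@(np.array([cx,cy,0])+off)+[EYE[0],EYE[1],cz]
E
python3 -c "
from m import *
C=R.from_euler('z',2.967).as_matrix()
print('off',C.T@(np.array([.672,-.2006,.1425])-[.6324,-.1941,0]))
print(tcp_for(-.09,.074),tcp_for(-.022,.074))
todo(tcp_for(-.09,.074),2.955)
w=grab('wrist','w3'); grab('scene','s4')"
```

```text
off [-0.04012707 -0.00047761  0.1425    ]
[0.70153999 0.15304637 0.2165    ] [0.63472033 0.16566117 0.2165    ]
t 7.1 tcp [ 0.6715 -0.2003  0.2173] dpos [ 0.0301  0.3533 -0.0008] drot [-0.0013 -0.0025 -0.0148] q [ 0.08  0.93  0.26  0.94 -0.14  1.9   1.7 ] w 0.0097 F [-0.45 -0.37 -2.45]
```

View pics/s4.png

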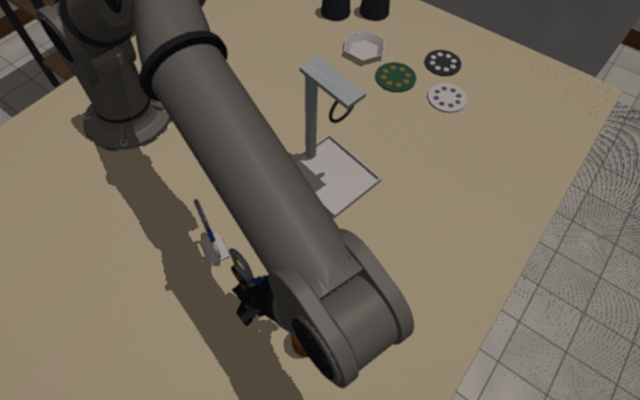

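View pics/w3.png

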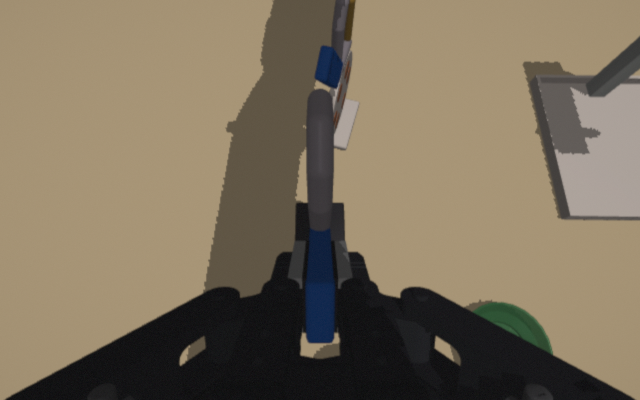

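>>> send_rows(rows="0 .01 0 0 0 0;0 .02 0 0 0 -.002;0 .02 0 0 0 -.002;0 .02 0 0 0 -.002;0 .02 0 0 0 -.002;0 .02 0 0 0 -.002;0 .02 0 0 0 -.002;0 .02 0 0 0 -.002;0 .02 0 0 0 0;0 .02 0 0 0 0;0 .02 0 0 0 0;.002 .02 0 0 0 0;.002 .02 0 0 0 0;.002 .02 0 0 0 0;.002 .02 0 0 0 0;.002 .02 0 0 0 0;0 .01 0 0 0 0;0 0 0 0 0 0;0 0 0 0 0 0")

```text
clock: 9.1
tcp_pos: [0.6818, 0.1187, 0.2181]
orientation: [-1.457, 0.614, 0.334]
contact_force: [0.4, -1.7, -2.7]
grip_width: 0.0092
```

```bash
python3 -c "
from m import *
todo(tcp_for(-.07,.074),2.955)
w=grab('wrist','w4'); s=grab('scene','s5'); crop(s,250,50,450,200,4,'s5c')"
```

```text
t 9.1 tcp [0.6818 0.1187 0.2181] dpos [ 0.0001  0.038  -0.0016] drot [ 0.0004 -0.0013 -0.0004] q [-0.25  0.89  0.19  1.01 -0.31  1.85  1.3 ] w 0.0092 F [ 0.36 -1.7  -2.68]
```

View pics/s5.png

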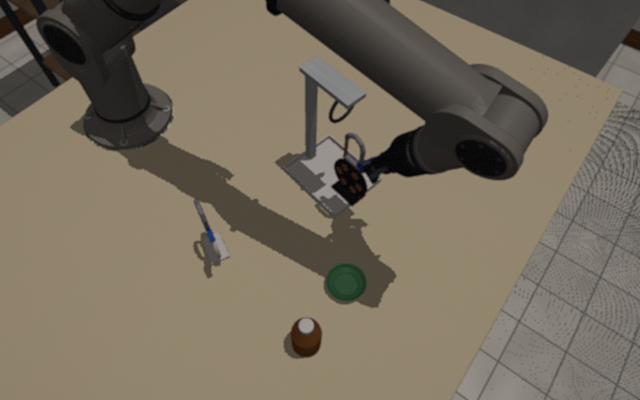

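View pics/w4.png

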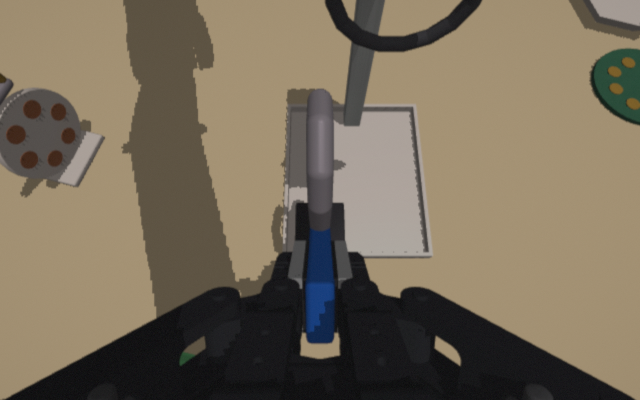

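>>> send_rows(rows="0 .008 0 0 0 0;0 .01 0 0 0 0;0 .01 0 0 0 0;0 .008 -.001 0 0 0;0 .002 0 0 0 0;0 0 0 0 0 0;0 0 0 0 0 0;0 0 0 0 0 0")

```text
clock: 10.0
tcp_pos: [0.6819, 0.1568, 0.2173]
orientation: [-1.456, 0.614, 0.334]
contact_force: [-0.8, -0.2, -2.7]
grip_width: 0.0091
```

```bash
cat >> m.py <<'E'
loop=[(22,163),(22,170)]+[(22*np.cos(a),170+22*np.sin(a)) for a in np.linspace(0,np.pi,14)]+[(-22,112),(22,112)]
def ov(c,im,o,k,cx,cy,cz,yaw=FY,pitch=0):
    def D(P,col,M,tr):
        q=c.proj((M@(np.array(P,float).T/1000)).T+tr); q=((q-np.array(o)+.5)*k-.5).round().astype(int); cv2.polylines(im,[q],False,col,1)
    F=R.from_euler('z',FY).as_matrix()
    D([(0,34*np.sin(a),259-34*np.cos(a)) for a in np.linspace(0,6.3,60)],(0,255,0),F,[EYE[0],EYE[1],0])
    C=R.from_euler('z',yaw).as_matrix()@R.from_euler('y',pitch).as_matrix(); tr=F@[cx,cy,0]+[EYE[0],EYE[1],cz]
    D([(a,0,b) for a,b in loop],(0,255,255),C,tr)
    D([(48*np.cos(a),0,56+48*np.sin(a)) for a in np.linspace(0,6.3,40)],(255,255,0),C,tr)
    D([(-35,-22,8),(35,-22,8),(35,22,8),(-35,22,8),(-35,-22,8)],(0,0,255),C,tr)
    D([(22,0,118),(22,0,162)],(0,128,255),C,tr)
    return im
def carrier_est(off=np.array([-.0402,0,.1425])):
    from bench import r
    o=r.get_obs(); p=o['tcp_pos']; F=R.from_euler('z',FY).as_matrix()
    d=F.T@(p-[EYE[0],EYE[1],0]); return d-off
def look(tag):
    e=carrier_est(); print("carrier in frame (x,y,z):",e.round(4))
    s=grab('scene'); w=grab('wrist')
    crop(s,300,70,420,220,5,tag+'s'); im=cv2.imread(f'pics/{tag}s.png'); cv2.imwrite(f'pics/{tag}so.png',ov(s,im.copy(),(300,70),5,*e))
    crop(w,220,0,420,240,3,tag+'w',.7); im=cv2.imread(f'pics/{tag}w.png'); cv2.imwrite(f'pics/{tag}wo.png',ov(w,im.copy(),(220,0),3,*e))
E
python3 -c "
from m import *
todo(tcp_for(-.07,.074),2.955); look('a')"
```

```text
t 10.0 tcp [0.6819 0.1568 0.2173] dpos [-0.     -0.0001 -0.0008] drot [-0.0003 -0.0011 -0.    ] q [-0.29  0.9   0.18  0.99 -0.34  1.84  1.25] w 0.0091 F [-0.77 -0.15 -2.66]
carrier in frame (x,y,z): [-0.07   -0.0001  0.0748]
```

View pics/aso.png

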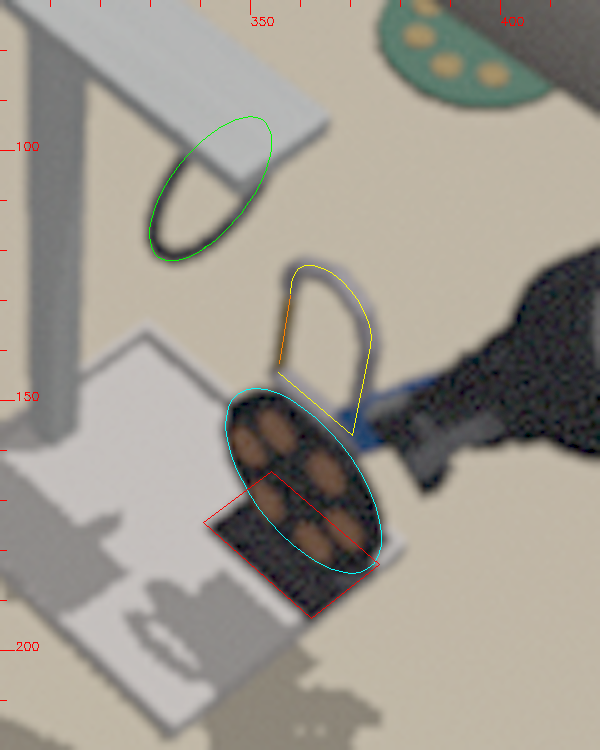

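View pics/awo.png

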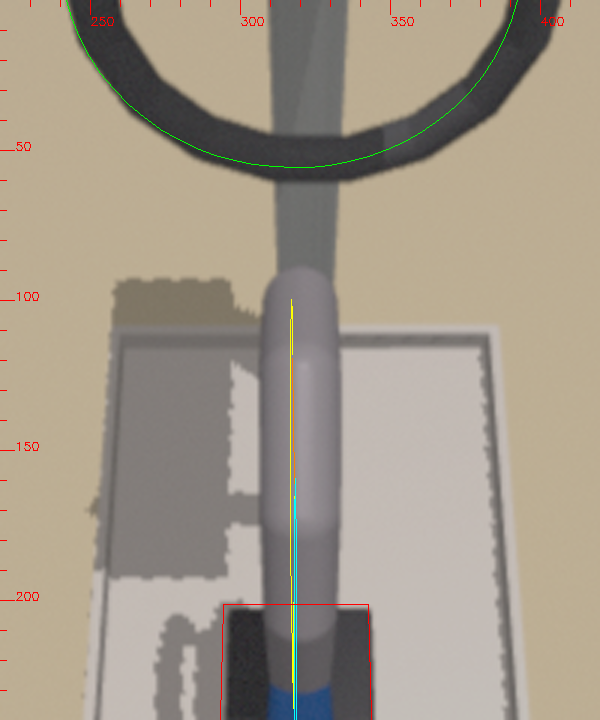

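View pics/as.png

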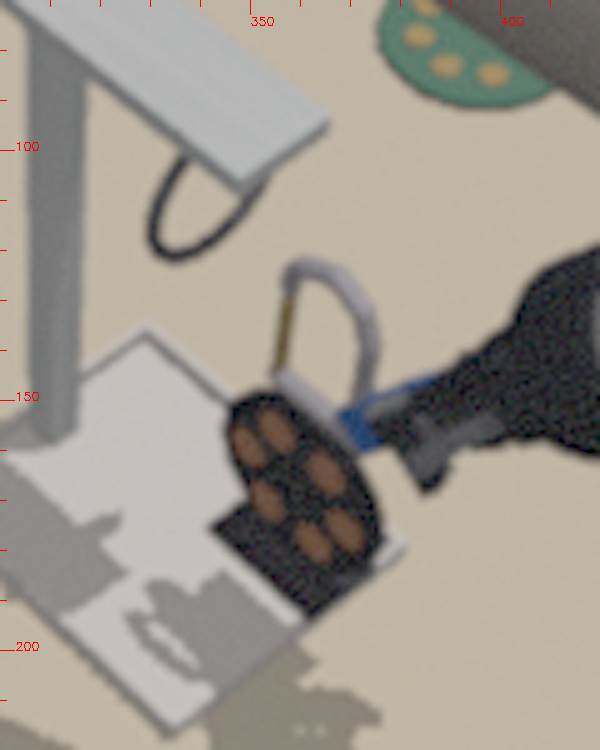

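```bash
cat > ringfit.py <<'E'
from m import *
w=grab('wrist'); g=w.img.max(2).astype(int); sub=g[0:75,235:410]
pts=[]
for u in range(258,384,4):
    col=g[0:70,u]; rows=np.where(col<75)[0]
    if len(rows)>5:
        # contiguous
        pts.append((u,(rows[0]+rows[-1])/2,rows[0],rows[-1]))
P=np.array(pts); print(P[::3])
F=R.from_euler('z',FY).as_matrix()
sel=P[P[:,2]>0]
def f(x):
    a=np.linspace(-1.2,1.2,400)
    ring=np.stack([0*a,.034*np.sin(a),.259-.034*np.cos(a)],1)+[x[0],x[1],x[2]]
    q=w.proj((F@ring.T).T+[EYE[0],EYE[1],0]); 
    return [np.min(np.linalg.norm(q-p[:2],axis=1))*np.sign(1) for p in sel]
for free in ('xy','yz'):
    ff=(lambda v: f([v[0],v[1],0])) if free=='xy' else (lambda v: f([0,v[0],v[1]]))
    r=least_squares(ff,[0.001,0.001]); print(free,r.x,r.cost)
E
python3 ringfit.py
```

```text
[[258.   15.    0.   30. ]
 [270.   32.   22.   42. ]
 [282.   41.5  33.   50. ]
 [294.   47.5  40.   55. ]
 [306.   51.   44.   58. ]
 [318.   30.5   0.   61. ]
 [330.   41.   21.   61. ]
 [342.   50.5  43.   58. ]
 [354.   47.   40.   54. ]
 [366.   40.5  32.   49. ]
 [378.   31.   21.   41. ]]
xy [ 0.00226802 -0.00319367] 63.46046181914784
yz [-0.00326348  0.00258091] 63.03775156736278
```

>>> send_rows(rows="0 .0014 .001 0 0 0;-.0088 .0017 0 0 0 0;-.0088 .0017 0 0 0 0;-.0088 .0017 0 0 0 0;-.0088 .0017 0 0 0 0;0 0 0 0 0 0;0 0 0 0 0 0;0 0 0 0 0 0")

```text
clock: 10.95
tcp_pos: [0.647, 0.1656, 0.2182]
orientation: [-1.456, 0.614, 0.334]
contact_force: [0.3, 0.5, -2.4]
grip_width: 0.0093
```

```bash
python3 -c "
from m import *
todo(tcp_for(-.034,.0757,-.0014),2.955); look('b')"
```

```text
t 10.95 tcp [0.647  0.1656 0.2182] dpos [-0.0003 -0.0007  0.    ] drot [-0.0007 -0.0007 -0.0006] q [-0.32  0.83  0.17  1.12 -0.33  1.78  1.25] w 0.0093 F [ 0.31  0.52 -2.36]
carrier in frame (x,y,z): [-0.0341 -0.0022  0.0757]
```

View pics/bso.png

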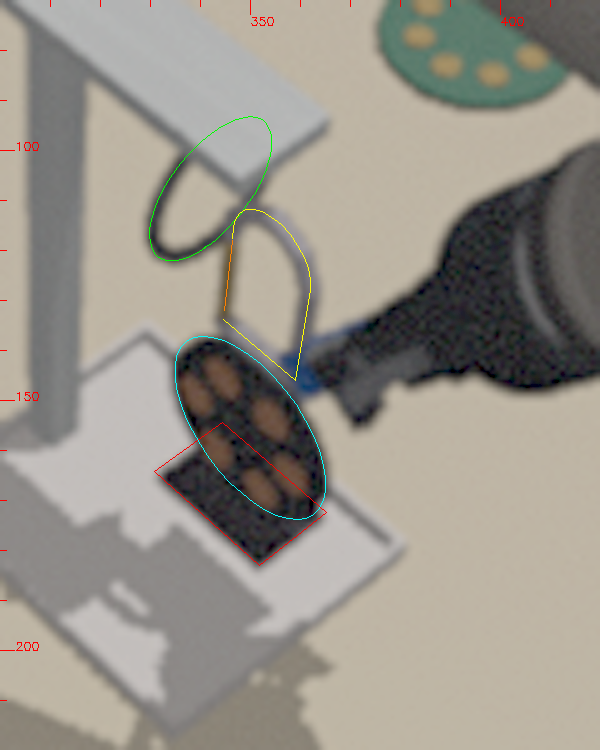

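View pics/bw.png

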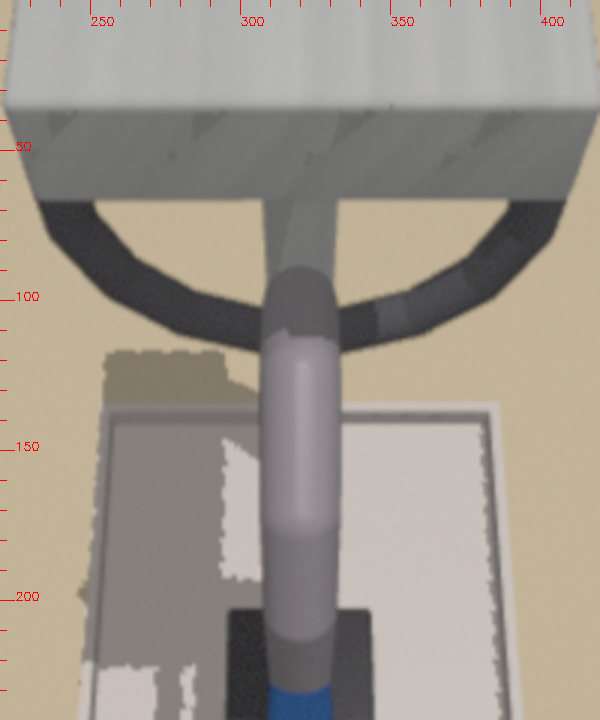

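>>> send_rows(rows="-.003 .0005 0 0 0 0;-.003 .0006 0 0 0 0;-.003 .0006 0 0 0 0;-.003 .0005 0 0 0 0;0 0 0 0 0 0;0 0 0 0 0 0")

```text
clock: 11.65
tcp_pos: [0.6347, 0.1679, 0.2183]
orientation: [-1.456, 0.613, 0.334]
contact_force: [2.3, -0.7, -3.3]
grip_width: 0.0092
```

```bash
python3 -c "
from m import *
todo(tcp_for(-.004,.0757,-.002),2.955); look('c')"
```

```text
t 11.65 tcp [0.6347 0.1679 0.2183] dpos [-0.0172  0.003  -0.0001] drot [-0.0007 -0.0008 -0.0008] q [-0.32  0.81  0.17  1.16 -0.33  1.76  1.25] w 0.0092 F [ 2.26 -0.72 -3.31]
carrier in frame (x,y,z): [-0.0215 -0.0022  0.0758]
```

View pics/cs.png

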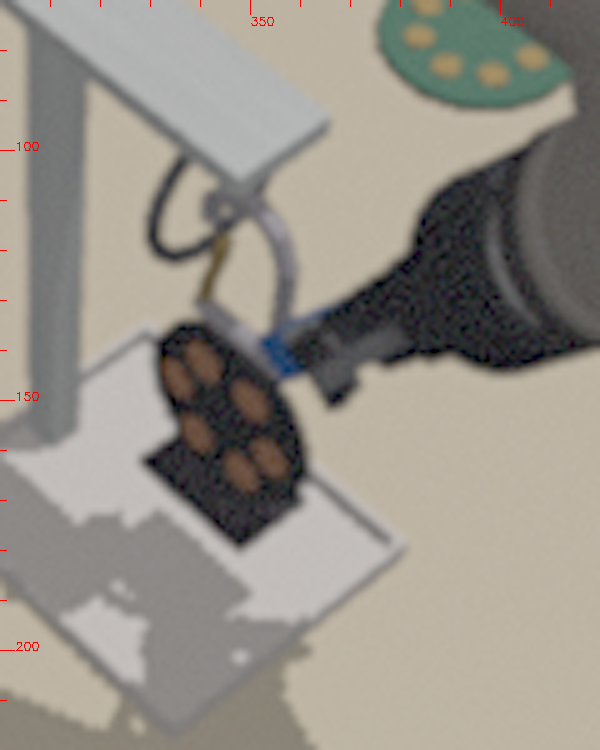

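>>> send_rows(rows="-.003 .0006 0 0 0 0;-.003 .0005 0 0 0 0;-.003 .0006 0 0 0 0;-.003 .0005 0 0 0 0;-.003 .0006 0 0 0 0;-.0025 .0005 0 0 0 0;0 0 0 0 0 0;0 0 0 0 0 0")

```text
clock: 12.55
tcp_pos: [0.6168, 0.1713, 0.2178]
orientation: [-1.456, 0.614, 0.335]
contact_force: [0.7, 0.5, -4.3]
grip_width: 0.0095
```

```bash
python3 -c "
from m import *
todo(tcp_for(-.004,.0757,-.002),2.955); look('d')"
```

```text
t 12.55 tcp [0.6168 0.1713 0.2178] dpos [ 0.0006 -0.0004  0.0004] drot [-0.0007 -0.0018 -0.001 ] q [-0.34  0.78  0.17  1.22 -0.33  1.73  1.25] w 0.0095 F [ 0.74  0.48 -4.34]
carrier in frame (x,y,z): [-0.0034 -0.0022  0.0753]
```

View pics/ds.png

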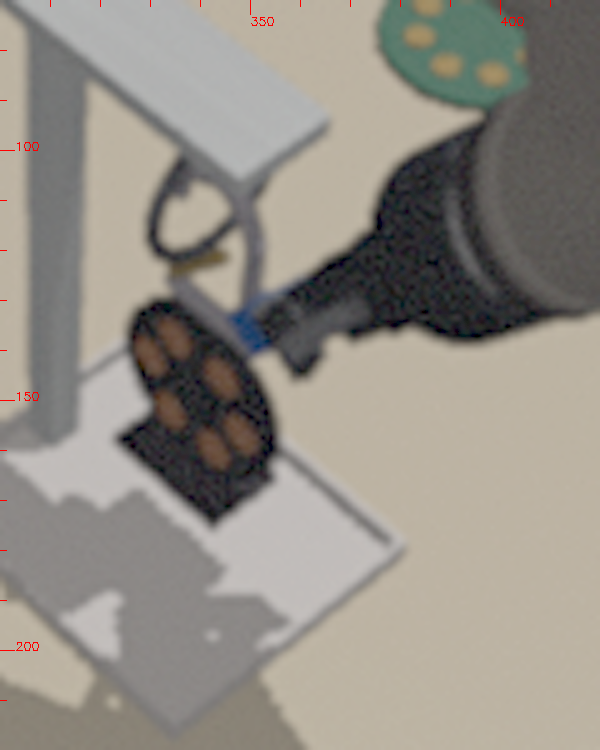

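View pics/dwo.png

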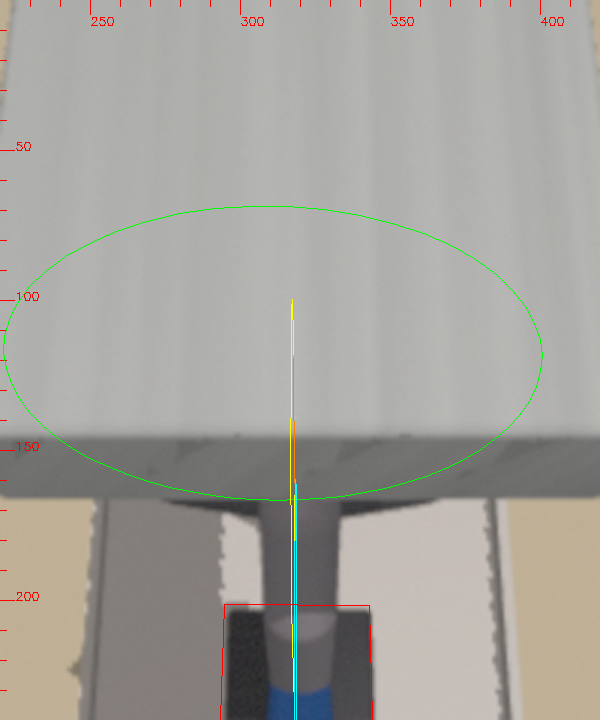

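>>> send_rows(rows="0 0 -.003 0 0 0;-.0005 0 -.004 0 0 0;-.0005 0 -.004 0 0 0;-.0005 0 -.004 0 0 0;-.0005 0 -.003 0 0 0;0 0 0 0 0 0;0 0 0 0 0 0")

```text
clock: 13.35
tcp_pos: [0.6149, 0.1714, 0.2003]
orientation: [-1.456, 0.614, 0.335]
contact_force: [0.5, -0.2, -1.9]
grip_width: 0.0092
```

```bash
python3 -c "
from m import *
todo(tcp_for(0,.042,-.002),2.955); look('e')"
```

```text
t 13.35 tcp [0.6149 0.1714 0.2003] dpos [-0.0015  0.0003 -0.0158] drot [-0.0009 -0.0016 -0.001 ] q [-0.34  0.79  0.16  1.24 -0.33  1.7   1.25] w 0.0092 F [ 0.52 -0.19 -1.86]
carrier in frame (x,y,z): [-0.0015 -0.0019  0.0578]
```

View pics/eso.png

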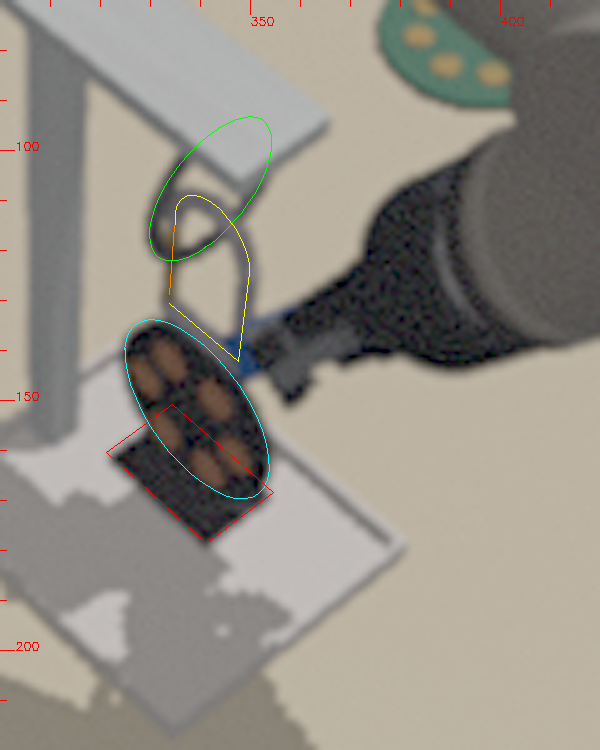

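View pics/es.png

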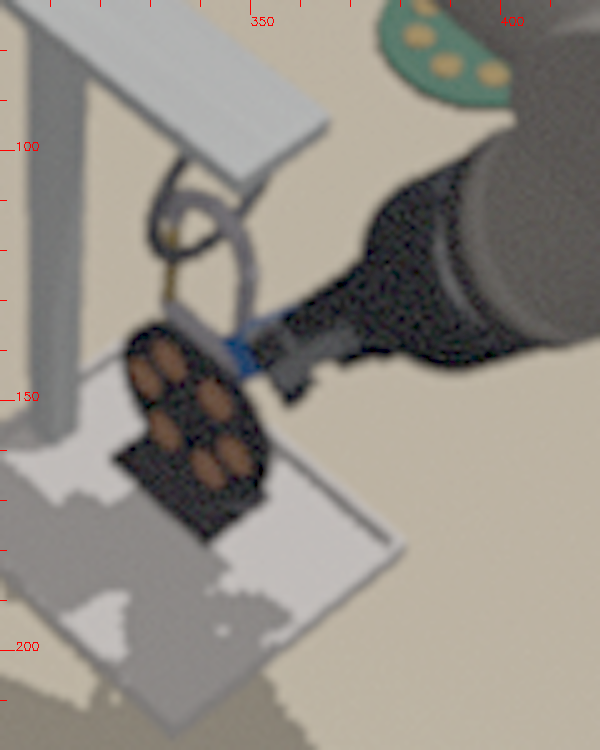

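>>> send_rows(rows="-.0005 0 -.003 0 0 0;-.0005 0 -.004 0 0 0;-.0005 0 -.004 0 0 0;0 0 -.002 0 0 0;0 0 0 0 0 0;0 0 0 0 0 0;0 0 0 0 0 0")

```text
clock: 14.15
tcp_pos: [0.6137, 0.1712, 0.1874]
orientation: [-1.456, 0.614, 0.334]
contact_force: [0.3, 0.4, -1.9]
grip_width: 0.0096
```

>>> send_rows(rows="0 0 -.001 0 0 0;0 0 0 0 0 0;0 0 0 0 0 0")

```text
clock: 14.45
tcp_pos: [0.6136, 0.1713, 0.1863]
orientation: [-1.456, 0.614, 0.335]
contact_force: [0.2, -0.4, -1.5]
grip_width: 0.0097
```

>>> send_rows(rows="0 0 -.001 0 0 0;0 0 0 0 0 0;0 0 0 0 0 0")

```text
clock: 14.75
tcp_pos: [0.6135, 0.1714, 0.1858]
orientation: [-1.456, 0.614, 0.335]
contact_force: [0.3, 0.1, 2.9]
grip_width: 0.0092
```

>>> send_rows(rows="0 0 0 0 0 0;0 0 0 0 0 0;0 0 0 0 0 0;0 0 0 0 0 0;0 0 0 0 0 0;0 0 0 0 0 0", grip=0.05)

```text
clock: 15.35
tcp_pos: [0.6136, 0.1713, 0.1852]
orientation: [-1.456, 0.614, 0.335]
contact_force: [0.1, -0.7, 0.5]
grip_width: 0.0502
```

```bash
python3 -c "
from m import *
todo(tcp_for(0,.042,-.002),2.955); look('f'); grab('wrist','w6')"
```

```text
t 15.35 tcp [0.6136 0.1713 0.1852] dpos [-0.0001  0.0005 -0.0007] drot [-0.0008 -0.0012 -0.0008] q [-0.34  0.8   0.16  1.26 -0.33  1.68  1.26] w 0.0502 F [ 0.1  -0.67  0.47]
carrier in frame (x,y,z): [-0.0002 -0.0016  0.0427]
```

View pics/fs.png

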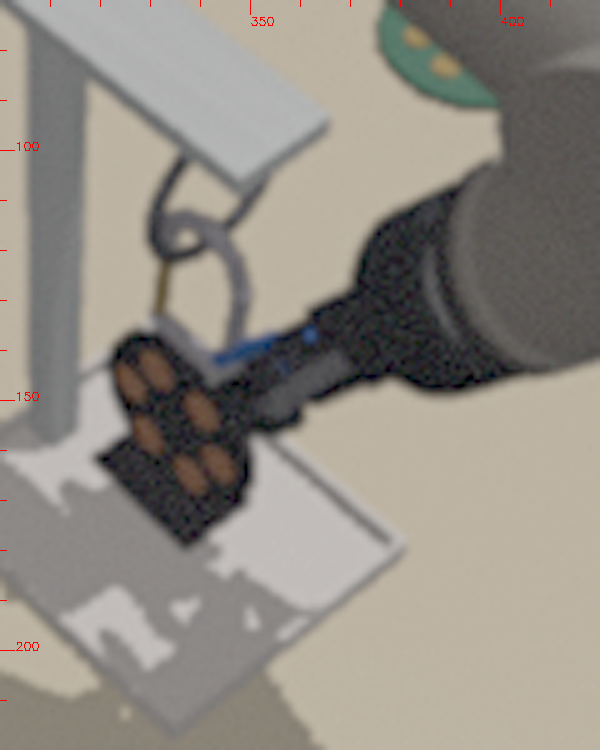

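View pics/w6.png

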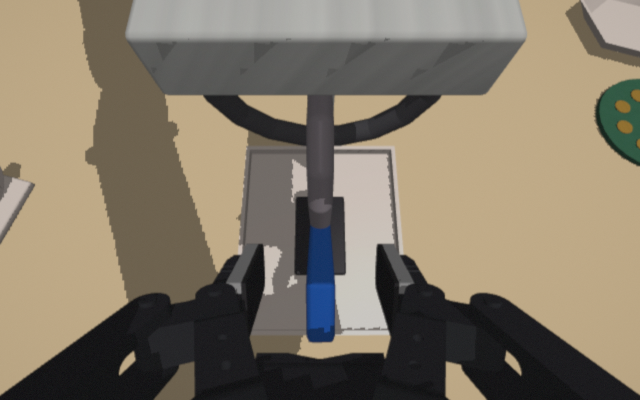

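>>> send_rows(rows=".003 -.0005 .004 0 0 0;.0055 -.001 .008 0 0 0;.0055 -.001 .008 0 0 0;.0055 -.001 .008 0 0 0;.0055 -.001 .008 0 0 0;.0055 -.001 .008 0 0 0;.0055 -.001 .008 0 0 0;.0055 -.001 .008 0 0 0;0 0 0 0 0 0")

```text
clock: 16.4
tcp_pos: [0.6562, 0.1635, 0.2464]
orientation: [-1.456, 0.612, 0.333]
contact_force: [-0.1, 0.3, -0.6]
grip_width: 0.0503
```

```bash
python3 -c "
from m import *
todo(tcp_for(0,.042,-.002),2.955); s=grab('scene'); crop(s,300,70,420,220,5,'gs'); grab('wrist','w7')"
```

```text
t 16.4 tcp [0.6562 0.1635 0.2464] dpos [-0.0428  0.0082 -0.0619] drot [-0.001   0.0011 -0.0004] q [-0.31  0.83  0.17  1.06 -0.33  1.84  1.24] w 0.0503 F [-0.06  0.29 -0.6 ]
```

View pics/gs.png

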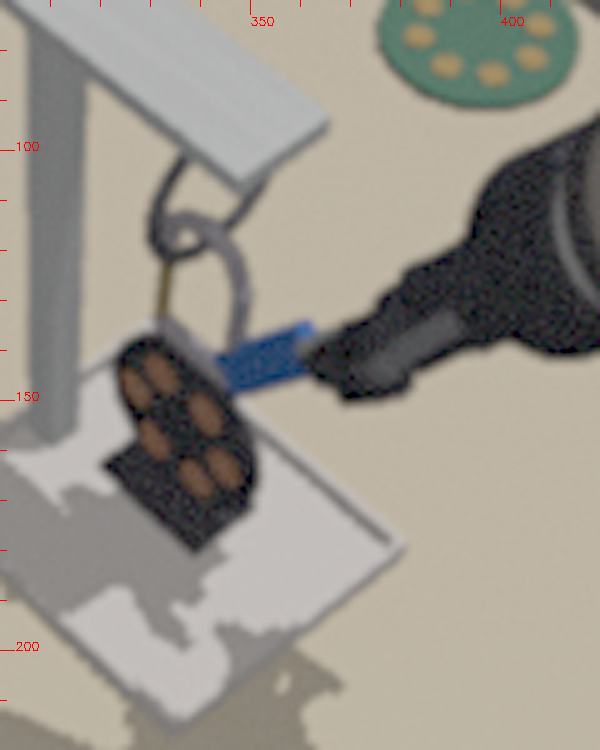

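View pics/w7.png

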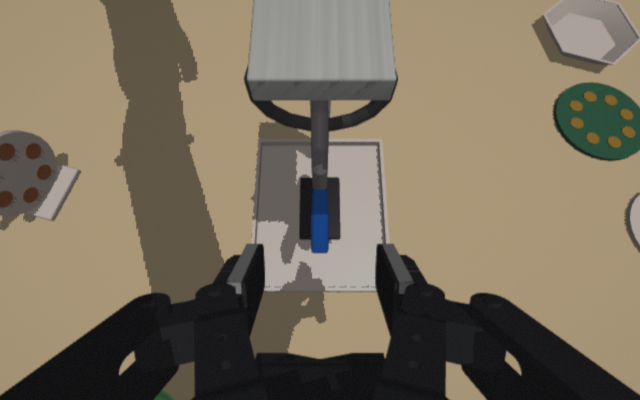

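>>> send_rows(rows=".006 -.001 .005 0 0 0;.006 -.001 .005 0 0 0;.006 -.001 .005 0 0 0;0 0 0 0 0 0;0 0 0 0 0 0;0 0 0 0 0 0;0 0 0 0 0 0;0 0 0 0 0 0;0 0 0 0 0 0;0 0 0 0 0 0;0 0 0 0 0 0;0 0 0 0 0 0;0 0 0 0 0 0;0 0 0 0 0 0;0 0 0 0 0 0;0 0 0 0 0 0;0 0 0 0 0 0;0 0 0 0 0 0;0 0 0 0 0 0;0 0 0 0 0 0")

```text
clock: 18.5
tcp_pos: [0.6731, 0.1607, 0.2602]
orientation: [-1.456, 0.614, 0.334]
contact_force: [-0.6, -0.5, -0.4]
grip_width: 0.0498
```

```bash
cat > sw.py <<'E'
from m import *
ref=None
# track carrier by template/orange centroid in scene crop over repeated frames (0.05 s each)
for i in range(16):
    s=grab('scene'); im=s.img[125:190,310:360].astype(int)
    m=(im[:,:,0]-im[:,:,2]>25)&(im[:,:,0]<150)&(im[:,:,0]-im[:,:,1]>12)
    v,u=np.nonzero(m); print(i,len(u),(u.mean()+310).round(2),(v.mean()+125).round(2))
from bench import r
print(r.get_obs()['clock']); crop(s,300,70,420,220,5,'hs')
E
python3 sw.py
```

```text
0 472 337.99 136.46
1 469 337.86 136.62
2 468 338.03 136.43
3 474 338.09 136.64
4 469 338.13 136.34
5 475 338.11 136.73
6 469 337.88 136.5
7 476 338.04 136.63
8 475 338.11 136.24
9 477 338.08 136.65
10 471 337.91 136.47
11 466 337.91 136.33
12 458 338.03 136.48
13 462 338.02 136.35
14 473 338.01 136.65
15 469 338.35 136.74
19.3
```

View pics/hs.png

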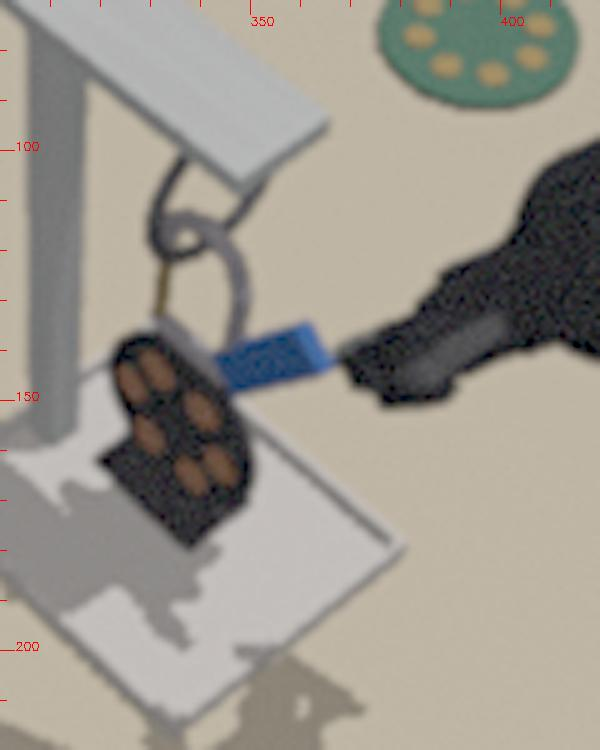

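```bash
cat > chk.py <<'E'
from m import *
s=grab('scene','fin')
def ovp(pitch,roll=0,dx=0,dy=-.0015,dz=0):
    F=R.from_euler('z',FY).as_matrix(); C=F@R.from_euler('xy',[roll,pitch]).as_matrix()
    p=EYE+F@[dx,dy,dz]-C@[0,0,.183]; return C,p
# foot corners seen in hs crop: near-left (100,460)?, bottom (190,548)
def px(p): return (np.array(p)+.5)/5-.5+[300,70]
obs=[((35,22,8),px((98,460))),((-35,22,8),px((190,541))),((-65,0,177.4),px((320,345)))]
def f(x):
    C,p=ovp(x[0],x[1]); return np.ravel([s.proj(C@(np.array(P)/1000)+p)[0]-uv for P,uv in obs])
r=least_squares(f,[0,0]); print(r.x,f(r.x).round(1))
im=cv2.imread('pics/hs.png'); C,p=ovp(*r.x); print('foot z',p)
for L,col in ((( [(a,0,b) for a,b in loop]),(0,255,255)),([(48*np.cos(a),0,56+48*np.sin(a)) for a in np.linspace(0,6.3,40)],(255,255,0)),([(-35,-22,8),(35,-22,8),(35,22,8),(-35,22,8),(-35,-22,8)],(0,0,255)),([(22,0,118),(22,0,162)],(0,128,255))):
    q=s.proj((C@(np.array(L,float).T/1000)).T+p); q=((q-[300,70]+.5)*5-.5).round().astype(int); cv2.polylines(im,[q],False,col,1)
cv2.imwrite('pics/hso.png',im[:600])
E
python3 chk.py
```

```text
[-0.04583754 -0.01728952] [-0.4 -1.   0.8  1.4 -0.8  0.8]
foot z [0.56622664 0.18333822 0.04221954]
```

View pics/hso.png

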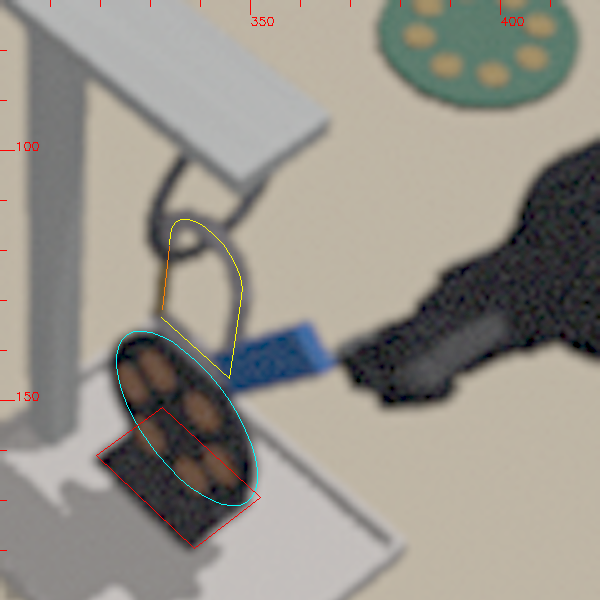

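View pics/fin.png

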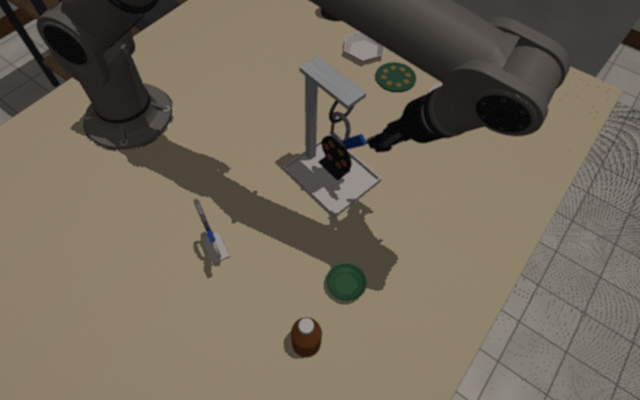

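>>> send_rows(rows="0 0 0 0 0 0;0 0 0 0 0 0;0 0 0 0 0 0;0 0 0 0 0 0;0 0 0 0 0 0;0 0 0 0 0 0;0 0 0 0 0 0;0 0 0 0 0 0;0 0 0 0 0 0;0 0 0 0 0 0;0 0 0 0 0 0;0 0 0 0 0 0;0 0 0 0 0 0;0 0 0 0 0 0;0 0 0 0 0 0;0 0 0 0 0 0;0 0 0 0 0 0;0 0 0 0 0 0;0 0 0 0 0 0;0 0 0 0 0 0")

```text
clock: 21.35
tcp_pos: [0.6731, 0.1608, 0.2602]
orientation: [-1.456, 0.614, 0.335]
contact_force: [-0.2, 0.1, 0.8]
grip_width: 0.0499
```

```bash
python3 sw.py | sort -u | head -6; python3 -c "
from bench import r
print(r.get_obs()['contact_force'].round(2)); print(r.hand_in())"
```

```text
0 468 338.07 136.48
1 473 338.01 136.71
10 464 338.09 136.42
11 463 337.85 136.4
12 468 337.99 136.34
13 469 338.11 136.46
[ 0.22 -0.53  0.79]
the job is handed in; nothing more can be done
None
```

The dark carrier is hanging from the eye by the crown of its loop, over the drip tray. I handed the job in at about 22 s, and the interface gave no verdict.

I gripped the carrier by the blue tab and lifted it about 75 mm. I pressed its gate open against the bottom of the eye, lowered it until the wrist force showed the eye bearing its weight, then let go and backed off.

**Last checks:**
- **Gate:** it swung wide open at the eye. In the last pictures it looks shut, with the ring inside the loop; I judged that by eye only.
- **Position and tilt:** when I let go, the crown was about 1–2 mm from the eye, going by the arm's position. The last picture gives a tilt of about 0.05 rad. It also puts the foot about 42 mm up, but that assumes the crown sits on the eye.
- **Stillness:** it swung a little after release, then held its place in the image to within image noise (about 0.3 px) over repeated frames.
- **Other objects:** the white carrier, dish and bottle show at the same pixels as at the start, judged by eye.
- **Robot:** the gripper is well clear of the tab and the wrist force is only noise.

**Disagreement:** the two cameras and the arm's position differed by about 2–3 mm on where the eye is. I centred the loop sideways using the wrist camera. The last overlay still differs from the picture by 1–2 px.

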